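# Weigh a caddy of parts on the bench hanging scale

## Robot

A 6-joint arm with a two-finger parallel gripper is mounted at the origin on the work surface. World frame = base frame: x ahead of the robot, y to its left, z up, the work surface at z = 0. Lengths are in mm, angles in rad, forces in N, time in s.
With the tool pointing down it reaches from about 350 to 875 mm from the base axis. Payload 4.2 kg.
Tool frame: the origin (TCP) lies midway between the tips of the shut fingers; the grasp point (between the pads) lies 19 mm behind it (tcp_to_grasp is the distance from the TCP to the grasp point, in mm); z points along the fingers, y is the line along which they close (so a half turn about z gives the same grasp; the last joint's range is limited). The gripper opens to 85 mm and grips with 20 to 120 N. Pads are 22 mm wide; open, the fingers measure 114 mm over their backs; the gripper's body (76 mm by 85 mm) begins 54 mm behind the grasp point. The pads swing forward as they close: fully open they stand 13 mm farther back than shut.
Start: joints at [1.562, 0.385, 0.008, 0, -1.194, -0.259], TCP at [165.35, 602.709, 231.312] pointing down, gripper open.
Joint ranges: [-3.14, 3.14], [-1.21, 2.06], [-1.07, 1.41], [-3.16, 2.05], [-2.99, -0.16], [-3.1, 3.1]. Speed limits (rad/s): [2.79, 2.79, 3.14, 3.14, 3.14, 3.14].

## Interface

Orientations are given as a unit quaternion [x, y, z, w].
In Python, from bench import read_state, get_image, job_done, tcp_to_grasp gives the robot as it stands.
- The arm moves only by the tool jog_arm, never from a script. Its argument "plan" is a list of rows, each a list of 3 entries, a list of its own where there are three numbers: the finger opening in mm, from 0 to 85.4, then the shift along the tool's x, y, z as a fraction of full scale, then the turn, a rotation vector about the tool's x, y, z as a fraction of full scale. A call has 1 to 10 rows; each row is the pose to reach, as a shift and turn from the pose commanded when the call began, along the tool's axes at that moment; what a row does not reach only later rows make up. Full scale, the value 1, is 0.1 m for a shift and 60 degrees for a turn. A row lasts 1/8 s, in which the tool goes at most 62.5 mm and 10.7 degrees, less where a joint would pass 70% of its speed; a pose out of reach is approached as far as the arm can. A call with a number of a shift or a turn outside -1 to 1 is refused whole. A call with a gripper value outside its range is refused whole. The fingers move at their own pace and stop on an object; the grip force is fixed at half the most. Time passes only in rows, so rows that repeat a pose let the fingers close. It gives the time, the measured TCP pose, the force, the opening and the grip force at its end, in the units of the state.
- read_state(): the state, without advancing time (a new reading comes with each control period).
- get_image(name): name is "scene" or "side" or "wrist"; returns a dict with "img" (384x512x3 uint8, red, green, blue), "range_z" (384x512 float32, mm along the optical axis (not along the pixel's ray), 0 where there is no reading), "intrinsics" (3x3 intrinsics, pixels), "distortion" ([k1, k2, p1, p2, k3] as OpenCV has them; the pictures are not rectified), "extrinsics" (4x4, takes a point from camera to world coordinates); the wrist camera has in their place "tool_from_camera" (4x4, takes a point from camera to tool coordinates, whose origin is the TCP and whose axes are the flange's). Camera axes: x right, y down, z forward; pixel columns grow to the right and rows downward; lengths in mm; the calibration is good to about 2 mm. A picture is of the moment at which its call begins: read the wrist's pose just before it.
- job_done(): hands the job in; it is judged then, once.
The state is a dict: "clock": time; "joints": joint angles; "joint_vel": joint speeds; "joint_efforts": joint torques, N m; "position": TCP position; "ee_rot": TCP orientation; "contact_force": force on the tool from outside, world axes, zero at the start; "wrist_torque": the same for the moment, N m; "gripper_width": finger opening in mm; "grasp_force": force on a finger pad.
Only numpy, scipy, OpenCV 4.12 (cv2) and the standard library are available. Lean on these libraries where they do the work, as an engineer would, in place of code of your own. Each camera call takes 0.05 s, during which the arm holds its last target. There are 200 camera calls.

## Task

Weigh the parts caddy on the hanging scale: first slide the transit lock on top of the scale fully away from the load rod so that the rod is free, then hang the caddy by the hand hole of its handle in the dip of the scale's hook and lower it slowly, letting go only when the spring carries its whole weight, so that it hangs free, upright and still with the pointer settled. Never drop the load on the hook or let the pointer jump, keep the caddy upright, and leave the other things on the bench where they are.

Things in the scene. Friction and masses are not known exactly. Their poses are not given: they have to be found in the camera images.
- scale: Bench hanging scale, fixed: grey case 150 x 70 mm (its x, y), 269 mm high, on a foot plate 10 mm thick that reaches 80 mm to +x and -x, 60 mm to +y, 200 mm to -y. Origin on the bench under the case's middle; z up, yaw varies. A 10 mm round load arm leaves the case's -y side, points to -y and ends in the hook. Pointers on white plates on its +x and -x sides go down with the load.
- hook_saddle (a point): Dip of the hook, on top of the bar, 135 mm from the scale's origin along its -y, 205 mm up unloaded (goes down with the load); axes as the scale's. Level for 11 mm either side along y; then towards -y the tip, 10 mm higher, whose end is 24 mm from here; towards +y the arm, 6 mm higher. 100 mm to the case. Nothing above it.
- carriage (a joint): How far the sprung load carriage (hook, arm, load rod, pointers) has gone down, m: 0 unloaded, at most 0.062. Spring 110 N/m with 0.3 N preload (9 mm per 100 g), lightly damped. With the lock closed, the lock's fork under the collar stops it after about 3 mm.
- lock (a joint): Transit lock slide on top of the case, m: 0 to 0.004 at the start = closed, its fork under the 24 mm collar of the load rod that comes out of the case's top (rod's top 294 mm up); 0.032 = fully back, rod free (free above 0.024). Grows towards the scale's +x. About 2 N of friction; stays where it is left.
- lock_grip (a point): On the axis of the lock's upright black tab, 22 mm (scale's x) x 14 mm (scale's y), from 272 to 316 mm above the bench; this point is 15 mm below its top and moves with the lock; axes as the scale's. Closed, it is 34 mm from the rod's axis towards +x, 11 mm clear of the collar. Beside it in y are only guides, top 275 mm up.
- caddy_center (a point): Grey pierced parts caddy with a carrying handle, 150 x 100 mm (its x, y), 155 mm high, transformers and relays fixed in it, 0.3 to 0.6 kg. Point: its centre, 77.5 mm above its underside; z up, yaw varies. Tray walls 50 mm high. Handle: upright panel in the middle, 122 mm long (x), 14 mm thick (y), with a hand hole.
- caddy_hole (a point): Middle of the upper edge of the caddy's hand hole, 110 mm above its underside; axes as the caddy's. The hole, 86 mm wide (x) and 48 mm high (62 to 110 mm), goes through the handle along y. Hung, the hook is through it, caddy's y along the scale's y (either way round), and this point is at hook_saddle.
- caddy_grip (a point): On the handle's rim over the hole, above the caddy's centre, 143 mm above its underside, 12 mm below its top; axes as the caddy's. The rim is 45 mm tall (110 to 155 mm), 14 mm thick: pinch it here along the caddy's y. Fingertips should reach no more than 21 mm below this point, to clear the hook's tip.
- basket: Bystander: open grey pierced basket of parts without a handle, 150 x 105 mm, 65 mm high; origin under its centre. It and the caddy stand side by side, either one nearer the scale.
- multimeter: Bystander: yellow hand multimeter lying flat, 85 x 170 mm, 45 mm high; origin under its centre.
- tape_roll: Bystander: roll of tape lying flat, 96 mm across, 24 mm high; origin under its centre.

How it is judged (in metres and radians):
On the way, in this order (a step that is already met when the one before it is completed fails the run):
1. the transit lock is slid fully back (27 mm or more of its 32 mm), the load rod is free and nothing hangs on the hook yet (value of joint lock above 0.027 m and contact force between scale and caddy below 0.1 N), for 0.2 s.
2. the caddy hangs by its hand hole in the dip of the hook and the spring has gone down by 15 mm or more under it (contact force between scale and caddy above 1.5 N and value of joint carriage above 0.015 m and y of caddy_center in the frame of hook_saddle between -0.022 and 0.022 m and z of caddy_center in the frame of hook_saddle between -0.045 and -0.02 m), for 0.2 s.
At the end, for the whole second after the job is handed in: The lock is back by 27 mm or more; the caddy hangs by its hand hole in the dip of the hook (centre within 22 mm of it along the arm, 20 to 45 mm below), within 0.25 rad of upright, slower than 0.03 m/s; the carriage is 15 to 60 mm down and slower than 0.01 m/s (all of step 2 and value of joint lock above 0.027 m and value of joint carriage below 0.06 m and velocity of joint carriage between -0.01 and 0.01 m/s and angle between caddy_center's own z axis and vertical below 0.25 rad and linear speed of caddy below 0.03 m/s); the robot touches nothing.
It fails at once if the load is dropped on the hook or the pointer jumps (carriage faster than 0.12 m/s up or down) (velocity of joint carriage above 0.12 m/s or velocity of joint carriage below -0.12 m/s).
It fails at once if the caddy is tipped by more than 0.5 rad (angle between caddy_center's own z axis and vertical above 0.5 rad).
It fails at once if the basket, the multimeter or the tape roll is moved by more than 30 mm (distance of any of basket, multimeter, tape_roll from where it was at the start of the episode above 0.03 m).
It also fails if it takes over 61 s, if anything falls off the work surface, if the arm or the gripper's body presses on something with over 40 N, if the wrist force passes 120 N, or if a joint passes its speed limit or range.

## Working session

There is one attempt and no reset: what is moved stays moved. The work goes in short steps, Python scripts to look and compute and a tool call to move; the robot and the scene stay as the last step left them, time stands still between calls to the robot, and variables do not carry over. Pictures are saved under pics/ and viewed, at most 10 in all, crops included, and the job is handed in when it is done.

Besides the shell and the picture viewer there is one more tool, called after ">>>" as name([rows], argument=value, ...), one row to a line, values as JSON. jog_arm: Moves the arm, as the interface text tells. Its arguments: {"type":"object","properties":{"plan":{"type":"array"}},"required":["plan"]}

```bash
mkdir -p pics
cat > h.py <<'E'
import numpy as np, cv2
from bench import *
from scipy.spatial.transform import Rotation as R
def cloud(name):
    s=read_state(); d=get_image(name)
    K=np.array(d["intrinsics"],float); D=np.array(d["distortion"],float); z=d["range_z"]
    h,w=z.shape; uv=np.stack(np.meshgrid(np.arange(w),np.arange(h)),-1).reshape(-1,1,2).astype(np.float32)
    n=cv2.undistortPoints(uv,K,D).reshape(h,w,2)
    P=np.dstack([n*z[...,None],z])
    if "extrinsics" in d: T=np.array(d["extrinsics"],float)
    else:
        A=np.eye(4);A[:3,:3]=R.from_quat(s["ee_rot"]).as_matrix();A[:3,3]=s["position"];T=A@np.array(d["tool_from_camera"],float)
    W=P@T[:3,:3].T+T[:3,3]; W[z<=0]=np.nan
    return d["img"],W,T
E
python3 - <<'E'
from h import *
print(read_state())
a=[]
for n in("scene","side"):
    im,W,T=cloud(n); np.savez(n+".npz",im=im,W=W); print(n,T[:3,3].round(),np.isfinite(W).mean(),tcp_to_grasp)
    cv2.imwrite(f"pics/{n}0.png",im[...,::-1])
E
```

```text
{'clock': 0.0, 'joints': array([ 1.56161025e+00,  3.85546073e-01,  6.60896834e-03, -4.91800142e-04,
       -1.19400087e+00, -2.58625095e-01]), 'joint_vel': array([ 1.18240155e-03,  5.26250173e-04, -1.51801398e-03,  2.50503797e-05,
        1.17747158e-03,  1.10047363e-04]), 'joint_efforts': array([-1.28087442e-03, -3.92286336e+01,  1.88398987e+01,  4.18635383e+00,
       -4.58396549e-03,  3.60597141e-06]), 'position': array([165.20219499, 602.15727676, 230.22238637]), 'ee_rot': array([ 9.91035326e-01, -1.33595601e-01, -9.35709425e-05,  1.09093689e-03]), 'contact_force': array([0.63439628, 0.23720054, 0.61497881]), 'wrist_torque': array([-0.01060725, -0.01293167,  0.00162403]), 'grasp_force': 0.0, 'gripper_width': 85.6822865700652}
scene [1119.  659. 1349.] 0.9959971110026041 18.700000000000003
side [ 238.  376. 1740.] 0.9960225423177084 18.700000000000003
```

View pics/scene0.png

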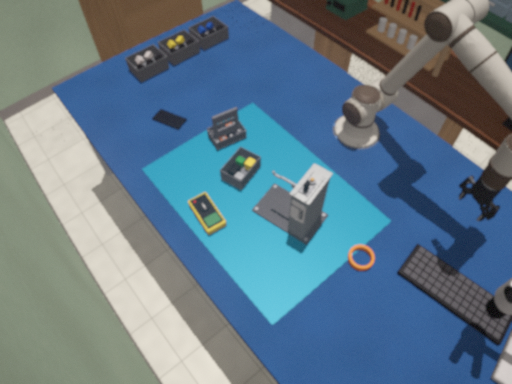

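View pics/side0.png

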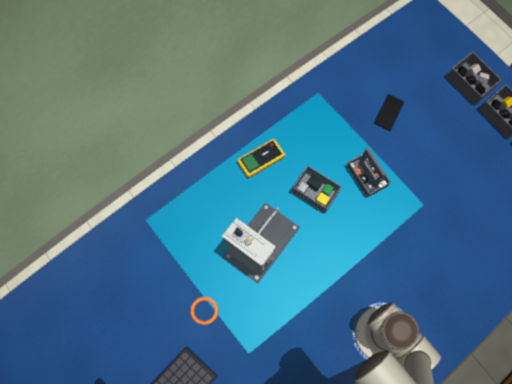

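The scene view shows the scale at about (305,200), the basket at (240,168), the caddy with its handle at (226,128), the multimeter at (207,212) and the tape at (361,257). In the side view the scale top is at (248,240), its arm points up-right to about (272,215), and the caddy is at (368,172), next to the basket at (316,188).

```bash
cat > m.py <<'E'
from h import *
def rect(p): 
    r=cv2.minAreaRect(p[:,:2].astype(np.float32)); return np.round(r[0],1),np.round(r[1],1),round(r[2],1)
C={n:np.load(n+".npz") for n in("scene","side")}
def box(n,u0,u1,v0,v1,z0,z1):
    W=C[n]["W"][v0:v1,u0:u1].reshape(-1,3); I=C[n]["im"][v0:v1,u0:u1].reshape(-1,3); k=(W[:,2]>z0)&(W[:,2]<z1); return W[k],I[k]
for n,b in(("side",(205,310,195,290)),("scene",(245,335,160,245))):
    for z0,z1 in((255,275),(278,330),(180,230),(5,16)):
        p,_=box(n,*b,z0,z1)
        if len(p)>4: print(n,"scale",z0,z1,len(p),np.median(p,0).round(1),rect(p))
for n,b in(("side",(340,395,140,200)),("scene",(200,250,100,150))):
    for z0,z1 in((140,165),(115,165),(20,65)):
        p,_=box(n,*b,z0,z1)
        if len(p)>4: print(n,"caddy",z0,z1,len(p),np.median(p,0).round(1),p.mean(0).round(1),rect(p))
for n,b in(("side",(285,342,160,215)),("scene",(218,263,148,190))):
    p,_=box(n,*b,20,75); print(n,"basket",len(p),p.mean(0).round(1),rect(p))
for n,b,c in(("side",(232,290,135,180),0),("scene",(180,235,185,240),0),("side",(185,225,290,330),1),("scene",(345,380,238,275),1)):
    p,_=box(n,*b,10,55); print(n,"mm/tape",len(p),rect(p))
a=[cv2.resize(C["side"]["im"][v0:v1,u0:u1],None,fx=6,fy=6,interpolation=cv2.INTER_CUBIC) for u0,u1,v0,v1 in((215,315,195,290),)]
b=[cv2.resize(C["scene"]["im"][160:245,245:335],(600,570),interpolation=cv2.INTER_CUBIC)]
cv2.imwrite("pics/crop1.png",cv2.resize(np.hstack(a+b),(800,380))[...,::-1])
E
python3 m.py
```

```text
side scale 255 275 905 [501.2 189.9 269.6] (array([514.4, 191.1]), array([155.4,  75.5]), 14.1)
side scale 278 330 150 [540.1 197.9 285.1] (array([514.6, 195.1]), array([140.6,  57.8]), 14.5)
side scale 180 230 230 [528.2 165.6 209.1] (array([497.3, 145.1]), array([204.3, 134.9]), 85.8)
side scale 5 16 2639 [529.6  92.7   8.5] (array([544.1, 132.9]), array([390.5, 354.2]), 51.1)
scene scale 255 275 687 [517.3 198.3 269.7] (array([511.2, 194.2]), array([158.3,  76.3]), 13.8)
scene scale 278 330 113 [543.9 204.  291.2] (array([531.4, 200.2]), array([108.4,  44.2]), 14.2)
scene scale 180 230 339 [550.5 214.6 207.9] (array([552.2, 161.2]), array([134.3, 202.9]), 33.1)
scene scale 5 16 1678 [548.1  75.5   8.9] (array([482.6,  86.3]), array([401.6, 381.9]), 49.8)
side caddy 140 165 155 [ 479.  -355.6  153.1] [ 478.5 -355.7  152.3] (array([ 477.8, -356.8]), array([ 18.7, 119.3]), 78.1)
side caddy 115 165 232 [ 478.5 -354.   148.8] [ 477.7 -354.5  144.3] (array([ 477.5, -356.7]), array([ 18.7, 120. ]), 78.1)
side caddy 20 65 761 [ 473.5 -342.1   36.5] [ 473.6 -340.6   39.1] (array([ 483.4, -
[... 180 characters left out ...]
65 230 [ 476.5 -350.6  142.6] [ 477.2 -350.2  140.6] (array([ 476.2, -353.6]), array([ 21.7, 120. ]), 78.6)
scene caddy 20 65 647 [ 477.7 -343.3   38.6] [ 478.9 -344.9   40.1] (array([ 482.7, -308. ]), array([202.1, 153.2]), 79.6)
side basket 907 [ 553.1 -157.3   45.6] (array([ 553.3, -157.5]), array([152.1, 110.6]), 16.7)
scene basket 880 [ 553.6 -153.9   43.9] (array([ 552.7, -153.1]), array([156.7, 110. ]), 16.0)
side mm/tape 1027 (array([790.1, -85.4]), array([222.3, 186.1]), 52.1)
scene mm/tape 886 (array([762.5, -95.6]), array([233.8, 166.6]), 42.6)
side mm/tape 273 (array([460.1, 431.1]), array([105.7, 129.9]), 51.1)
scene mm/tape 279 (array([462.4, 439.3]), array([97.4, 94.1]), 29.8)
```

View pics/crop1.png

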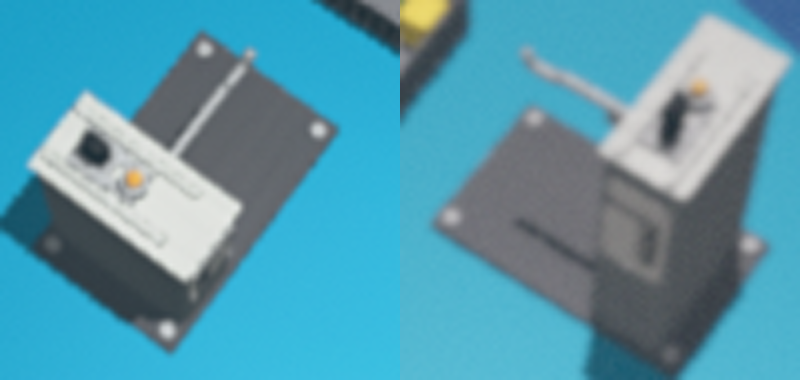

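The crop shows the black tab at (95,148) left of the orange rod cap at (133,180), on the scale's +x side, and the hook tip at (250,52). The scale's yaw is about +14°. Next I'll measure the tab, the rod cap and the hook tip.

```bash
cat > m2.py <<'E'
from m import *
c=np.array([512.8,192.6]);a=np.radians(14.1);ex=np.array([np.cos(a),np.sin(a)]);ey=np.array([-ex[1],ex[0]])
def loc(p): return np.c_[(p[:,:2]-c)@ex,(p[:,:2]-c)@ey,p[:,2]]
for n,b in(("side",(205,310,195,290)),("scene",(245,335,160,245))):
    p,I=box(n,*b,262,330); I=I.astype(int); dark=(I.sum(1)<210)&(p[:,2]>300); org=(I[:,0]-I[:,2]>60)
    for k,t in((dark,"tab"),(org,"rod"),(p[:,2]<275,"top")):
        q=loc(p[k]); print(n,t,k.sum(),q.mean(0).round(1) if k.any() else 0,q.min(0).round(0) if k.any() else 0,q.max(0).round(0) if k.any() else 0)
    p,I=box(n,*b,150,240); q=loc(p); q=q[(q[:,1]<-45)&(abs(q[:,0])<60)]
    q=q[np.argsort(q[:,1])]; print(n,"arm",len(q),q[::max(1,len(q)//12)].round(0).tolist())
s=read_state(); M=R.from_quat(s["ee_rot"]).as_matrix()
for t,g in(("tab",c+34*ex),("hook",c-135*ey),("caddy",np.array([476.8,-354.8]))):
    d=np.r_[g,0]-s["position"]; d[2]=0; print(t,g.round(1),"tool shift",(M.T@d).round(1))
print("tool axes deg",np.degrees(np.arctan2(M[1],M[0])).round(1))
E
python3 m2.py | grep -v -E "^(side|scene) (scale|caddy|basket|mm)"
```

```text
side tab 27 [ 36.2   0.9 313.3] [ 28.  -5. 302.] [ 45.   6. 321.]
side rod 11 [  1.   -2.5 292.8] [ -2.  -7. 289.] [  6.   2. 299.]
side top 890 [ -5.5  -0.6 269.6] [-77. -40. 262.] [ 79.  36. 275.]
side arm 106 [[3.0, -160.0, 211.0], [-3.0, -152.0, 211.0], [-1.0, -144.0, 204.0], [5.0, -134.0, 210.0], [2.0, -124.0, 207.0], [-2.0, -114.0, 208.0], [0.0, -106.0, 213.0], [-2.0, -97.0, 208.0], [4.0, -89.0, 207.0], [-3.0, -80.0, 212.0], [-4.0, -73.0, 194.0], [4.0, -67.0, 209.0], [-4.0, -57.0, 190.0], [-4.0, -52.0, 210.0]]
scene tab 13 [ 45.5   4.6 312. ] [ 36.   1. 302.] [ 51.   9. 319.]
scene rod 5 [  1.3   1.  292.5] [ -4.  -2. 290.] [  6.   5. 297.]
scene top 660 [  2.6   2.9 269.9] [-78. -36. 262.] [ 78.  40. 275.]
scene arm 87 [[0.0, -158.0, 210.0], [-3.0, -147.0, 209.0], [1.0, -140.0, 201.0], [-6.0, -131.0, 201.0], [2.0, -122.0, 204.0], [6.0, -111.0, 211.0], [-1.0, -102.0, 211.0], [-1.0, -94.0, 206.0], [4.0, -86.0, 206.0], [3.0, -75.0, 213.0], [4.0, -69.0, 201.0], [-5.0, -63.0, 208.0], [4.0, -57.0, 205.0]]
tab [545.8 200.9] tool shift [473.2 286.3   0.6]
hook [545.7  61.7] tool shift [510.  420.5   0.9]
caddy [ 476.8 -354.8] tool shift [553.8 840.4   1.7]
tool axes deg [ -15.4 -105.4 -102.9]
```

>>> jog_arm([
  [85,[1,0.6,-1],[0,0,0]],
  [85,[1,0.6,-1],[0,0,0]],
  [85,[1,0.6,-1],[0,0,0]],
  [85,[1,0.6,-1],[0,0,0]],
])

```text
clock: 0.6
position: [247.0, 517.9, 333.2]
ee_rot: [0.991, -0.135, 0.0, -0.002]
contact_force: [0.5, 0.5, -0.2]
gripper_width: 85.1
grasp_force: 0.0
```

>>> jog_arm([
  [85,[1,0.6,-0.2],[0,0,0]],
  [85,[1,0.6,-0.2],[0,0,0]],
  [85,[1,0.6,-0.2],[0,0,0]],
])

```text
clock: 0.98
position: [327.7, 432.5, 351.0]
ee_rot: [0.991, -0.135, -0.0, 0.0]
contact_force: [-0.5, 0.2, 0.6]
gripper_width: 84.6
grasp_force: 0.0
```

>>> jog_arm([
  [85,[1,0.6,0],[0,0,-0.16]],
  [85,[1,0.6,0],[0,0,-0.32]],
  [85,[1,0.6,0],[0,0,-0.49]],
  [85,[1,0.6,0],[0,0,-0.49]],
])

```text
clock: 1.48
position: [406.6, 350.2, 349.7]
ee_rot: [0.993, 0.121, -0.001, 0.001]
contact_force: [-0.6, 0.3, -0.4]
gripper_width: 85.2
grasp_force: 0.0
```

```bash
cat > go.py <<'E'
import sys
from h import *
s=read_state(); M=R.from_quat(s["ee_rot"]).as_matrix()
g=np.array(eval(sys.argv[1]),float); print("t",s["clock"],"pos",s["position"].round(1),"axes",np.degrees(np.arctan2(M[1],M[0])).round(1)[:2],"tilt",M[2,2].round(5),"F",s["contact_force"].round(2),"w",round(s["gripper_width"],1))
print("shift",(M.T@(g-s["position"])).round(1))
E
python3 go.py "[547.5,201.3,345]"
```

```text
t 1.475 pos [406.6 350.2 349.7] axes [ 13.9 -76.1] tilt -1.0 F [-0.55  0.33 -0.38] w 85.2
shift [100.9 178.5   4.7]
```

>>> jog_arm([
  [85,[1,0.9,0],[0,0,0]],
  [85,[1,0.9,0],[0,0,0]],
  [85,[1,0.9,0],[0,0,0]],
])

```text
clock: 1.85
position: [527.5, 286.5, 349.0]
ee_rot: [0.993, 0.12, -0.001, 0.001]
contact_force: [-0.4, 0.1, -0.9]
gripper_width: 84.8
grasp_force: 0.0
```

>>> jog_arm([
  [85,[0.01,0.88,0.0],[0,0,0]],
  [85,[0.01,0.88,0],[0,0,0]],
  [85,[0.01,0.88,0],[0,0,0]],
  [85,[0.01,0.88,0],[0,0,0]],
])

```text
clock: 2.35
position: [547.6, 203.1, 350.9]
ee_rot: [0.992, 0.123, -0.0, -0.0]
contact_force: [0.6, 0.1, -0.0]
gripper_width: 85.1
grasp_force: 0.0
```

```bash
python3 go.py "[547.5,201.3,285]"
python3 - <<'E'
from h import *
im,W,T=cloud("wrist"); np.savez("w1.npz",im=im,W=W); cv2.imwrite("pics/w1.png",im[...,::-1])
c=np.array([512.8,192.6]);a=np.radians(14.1);ex=np.array([np.cos(a),np.sin(a)]);ey=np.array([-ex[1],ex[0]])
L=np.dstack([(W[...,:2]-c)@ex,(W[...,:2]-c)@ey,W[...,2]])
I=im.astype(int)
for t,k in(("tabtop",(L[...,2]>308)&(L[...,2]<322)&(I.sum(2)<210)),("rod",(I[...,0]-I[...,2]>60)&(L[...,2]>280)&(L[...,2]<300))):
    q=L[k]; v,u=np.where(k); print(t,len(q),np.median(q,0).round(1),np.percentile(q,3,0).round(1),np.percentile(q,97,0).round(1),u.mean(),v.mean())
k=(L[...,2]>262)&(L[...,2]<273); print("top",cv2.minAreaRect(W[k][:,:2].astype(np.float32)))
E
```

```text
t 2.35 pos [547.6 203.1 350.9] axes [ 14.1 -75.9] tilt -1.0 F [ 0.6   0.12 -0.01] w 85.1
shift [-0.5  1.8 65.9]
tabtop 714 [ 42.2  -1.6 317. ] [ 30.9  -7.3 309.7] [ 50.1   4.4 318.3] 260.55742296918766 214.79271708683473
rod 265 [  3.3  -1.5 294.2] [ -3.6  -6.6 288.6] [  8.3   3.6 295.3] 259.9811320754717 251.60377358490567
top ((514.632568359375, 191.43124389648438), (153.83047485351562, 74.22483825683594), 14.1934175491333)
```

View pics/w1.png

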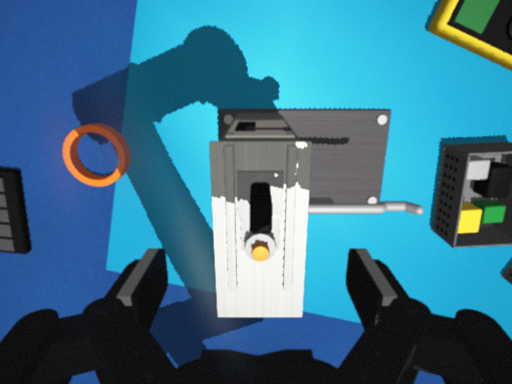

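The wrist view shows the tab at (261,205) and the rod cap at (260,252), between the open fingers. The tape roll is at (95,155), clear of the hand. I'll descend and pinch the tab.

>>> jog_arm([
  [85,[0.02,0.03,0.3],[0,0,0]],
  [85,[0.02,0.03,0.5],[0,0,0]],
  [85,[0.02,0.03,0.66],[0,0,0]],
  [40,[0.02,0.03,0.66],[0,0,0]],
  [5,[0.02,0.03,0.66],[0,0,0]],
  [5,[0.02,0.03,0.66],[0,0,0]],
  [5,[0.02,0.03,0.66],[0,0,0]],
  [5,[0.02,0.03,0.66],[0,0,0]],
  [5,[0.02,0.03,0.66],[0,0,0]],
])

```text
clock: 3.52
position: [551.3, 201.2, 286.4]
ee_rot: [0.992, 0.123, 0.002, -0.002]
contact_force: [-1.7, 5.7, 1.5]
gripper_width: 12.8
grasp_force: 61.4
```

>>> jog_arm([
  [5,[0.05,0,0],[0,0,0]],
  [5,[0.1,0,0],[0,0,0]],
  [5,[0.15,0,0],[0,0,0]],
  [5,[0.2,0,0],[0,0,0]],
  [5,[0.24,0,0],[0,0,0]],
  [5,[0.27,0,0],[0,0,0]],
  [5,[0.27,0,0],[0,0,0]],
])

```text
clock: 4.4
position: [577.4, 207.8, 286.4]
ee_rot: [0.992, 0.123, 0.001, -0.002]
contact_force: [-1.1, 4.7, 1.5]
gripper_width: 13.3
grasp_force: 61.5
```

>>> jog_arm([
  [5,[0.01,0,0],[0,0,0]],
  [5,[0.02,0,0],[0,0,0]],
  [5,[0.02,0,0],[0,0,0]],
])

```text
clock: 4.78
position: [578.3, 208.0, 286.4]
ee_rot: [0.992, 0.123, 0.0, -0.002]
contact_force: [-5.7, 5.8, 3.9]
gripper_width: 13.1
grasp_force: 61.7
```

>>> jog_arm([
  [5,[0.01,0,0],[0,0,0]],
  [5,[0.02,0,0],[0,0,0]],
  [5,[0.02,0,0],[0,0,0]],
  [5,[0.02,0,0],[0,0,0]],
])

```text
clock: 5.28
position: [578.4, 208.0, 286.3]
ee_rot: [0.992, 0.123, -0.002, -0.001]
contact_force: [-10.6, 4.7, 5.0]
gripper_width: 13.3
grasp_force: 61.9
```

>>> jog_arm([
  [5,[-0.03,0,0],[0,0,0]],
  [40,[-0.03,0,0],[0,0,0]],
  [85,[-0.03,0,0],[0,0,0]],
  [85,[-0.03,0,0],[0,0,0]],
  [85,[-0.03,0,0],[0,0,0]],
  [85,[-0.03,0,-0.3],[0,0,0]],
  [85,[-0.03,0,-0.7],[0,0,0]],
  [85,[-0.03,0,-0.7],[0,0,0]],
])

```text
clock: 6.28
position: [579.5, 206.2, 359.4]
ee_rot: [0.992, 0.122, 0.004, -0.001]
contact_force: [-0.7, 0.0, -0.1]
gripper_width: 84.9
grasp_force: 0.0
```

```bash
python3 go.py "[477,-355,330]"
python3 - <<'E'
from h import *
im,W,T=cloud("wrist"); np.savez("w2.npz",im=im,W=W)
c=np.array([512.8,192.6]);a=np.radians(14.1);ex=np.array([np.cos(a),np.sin(a)]);ey=np.array([-ex[1],ex[0]])
L=np.dstack([(W[...,:2]-c)@ex,(W[...,:2]-c)@ey,W[...,2]])
I=im.astype(int)
for t,k in(("tabtop",(L[...,2]>308)&(L[...,2]<322)&(I.sum(2)<210)),("rod",(I[...,0]-I[...,2]>60)&(L[...,2]>280)&(L[...,2]<300)),("arm",(L[...,1]<-60)&(L[...,1]>-170)&(L[...,2]>195)&(L[...,2]<225)&(abs(L[...,0])<20))):
    q=L[k]; v,u=np.where(k); print(t,len(q),np.median(q,0).round(1),np.percentile(q,3,0).round(1),np.percentile(q,97,0).round(1),u.mean(),v.mean())
k=(L[...,2]>262)&(L[...,2]<273); print("top",cv2.minAreaRect(W[k][:,:2].astype(np.float32)))
q=L[(L[...,1]<-40)&(L[...,1]>-175)&(L[...,2]>190)&(L[...,2]<225)&(abs(L[...,0])<15)]
for y in range(-165,-90,5):
    r=q[(q[:,1]>y)&(q[:,1]<y+5)]
    if len(r): print(y+2.5,len(r),np.median(r[:,0]).round(1),np.percentile(r[:,2],80).round(1))
print("tip",q[:,1].min())
E
```

```text
t 6.275 pos [579.5 206.2 359.4] axes [ 14. -76.] tilt -0.99997 F [-0.72  0.03 -0.08] w 84.9
shift [-235.9  519.6   26.8]
tabtop 640 [ 70.3  -1.4 317. ] [ 59.7  -7.7 309.7] [ 78.    4.4 318.4] 253.296875 214.9265625
rod 231 [  3.8  -1.7 294.2] [ -2.9  -7.1 289.1] [  8.3   3.8 295.5] 253.85714285714286 282.64935064935065
arm 1010 [   4.6 -107.3  209.8] [  -1.7 -154.8  199.7] [  7.4 -62.3 214.5] 357.67920792079207 233.21485148514853
top ((517.8778076171875, 192.37049865722656), (160.38575744628906, 74.28450012207031), 14.2275390625)
-157.5 28 3.8 215.5
-152.5 68 4.5 214.8
-147.5 73 4.1 209.5
-142.5 47 4.4 205.6
-137.5 47 3.8 205.5
-132.5 48 4.6 205.5
-127.5 39 5.4 206.2
-122.5 40 5.3 210.8
-117.5 45 4.6 211.8
-112.5 46 4.5 211.7
-107.5 43 4.5 211.8
-102.5 43 4.3 211.8
-97.5 43 4.4 211.6
-92.5 42 4.3 212.1
tip -159.5731736079939
```

The lock now sits 66 mm from the rod, so it's about 32 mm back. The hook dip is centred at local y ≈ -135. Next I'll travel to the caddy.

>>> jog_arm([
  [85,[-0.4,0.95,0],[0,0,0]],
  [85,[-0.4,0.95,0],[0,0,0]],
  [85,[-0.4,0.95,0],[0,0,0]],
])

```text
clock: 6.7
position: [561.5, 101.7, 354.7]
ee_rot: [0.993, 0.121, -0.001, 0.0]
contact_force: [0.1, 0.8, -0.6]
gripper_width: 85.2
grasp_force: 0.0
```

>>> jog_arm([
  [85,[-0.4,0.95,0],[0,0,0]],
  [85,[-0.4,0.95,0],[0,0,0]],
  [85,[-0.4,0.95,0],[0,0,0]],
])

```text
clock: 7.08
position: [546.1, 0.7, 354.6]
ee_rot: [0.993, 0.121, -0.001, 0.0]
contact_force: [-0.1, -0.9, -0.3]
gripper_width: 85.0
grasp_force: 0.0
```

>>> jog_arm([
  [85,[-0.4,0.95,0],[0,0,0]],
  [85,[-0.4,0.95,0],[0,0,0]],
  [85,[-0.4,0.95,0],[0,0,0]],
])

```text
clock: 7.45
position: [530.8, -100.6, 354.4]
ee_rot: [0.993, 0.121, -0.001, -0.0]
contact_force: [-0.1, -0.4, -0.5]
gripper_width: 84.9
grasp_force: 0.0
```

>>> jog_arm([
  [85,[-0.4,0.95,0],[0,0,0]],
  [85,[-0.4,0.95,0],[0,0,0]],
  [85,[-0.4,0.95,0],[0,0,0]],
])

```text
clock: 7.82
position: [515.4, -202.1, 354.2]
ee_rot: [0.993, 0.121, -0.001, -0.0]
contact_force: [0.3, 1.0, -0.1]
gripper_width: 85.1
grasp_force: 0.0
```

>>> jog_arm([
  [85,[-0.4,0.9,0.1],[0,0,0.16]],
  [85,[-0.4,0.9,0.2],[0,0,0.32]],
  [85,[-0.4,0.9,0.3],[0,0,0.43]],
  [85,[-0.4,0.9,0.3],[0,0,0.43]],
])

```text
clock: 8.32
position: [498.7, -297.2, 323.7]
ee_rot: [0.995, -0.101, -0.001, -0.001]
contact_force: [0.3, -0.5, -0.1]
gripper_width: 85.0
grasp_force: 0.0
```

```bash
python3 go.py "[477,-355,250]"
python3 - <<'E'
from h import *
im,W,T=cloud("wrist"); np.savez("w3.npz",im=im,W=W); cv2.imwrite("pics/w3.png",im[...,::-1])
near=np.hypot(W[...,0]-477,W[...,1]+355)<110
for z0,z1 in((140,165),(147,160),(25,58)):
    k=near&(W[...,2]>z0)&(W[...,2]<z1); p=W[k]; v,u=np.where(k)
    print(z0,len(p),np.median(p,0).round(1),cv2.minAreaRect(p[:,:2].astype(np.float32)),u.mean().round(),v.mean().round())
E
```

```text
t 8.325 pos [ 498.7 -297.2  323.7] axes [ -11.6 -101.6] tilt -1.0 F [ 0.29 -0.46 -0.09] w 85.0
shift [-9.4 61.1 73.7]
140 1639 [ 483.8 -356.1  154.7] ((477.7907409667969, -356.576904296875), (14.357540130615234, 119.15151977539062), 79.7401123046875) 316.0 170.0
147 1520 [ 483.3 -356.4  154.8] ((477.6600646972656, -356.6029052734375), (14.32553482055664, 118.8970718383789), 79.7798843383789) 316.0 170.0
25 4661 [ 484.1 -343.7   35.7] ((477.00372314453125, -356.35894775390625), (100.79813385009766, 148.96612548828125), 79.77864837646484) 300.0 147.0
```

View pics/w3.png

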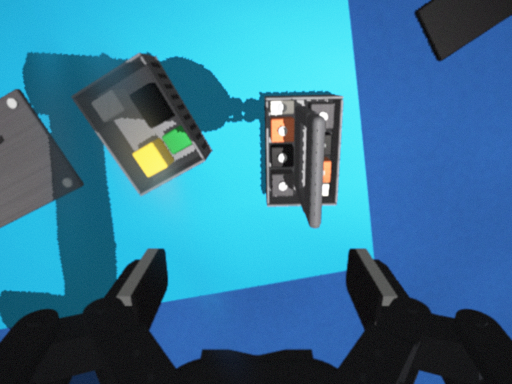

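The wrist view shows the caddy handle end-on at about (316,170), with the tray around it and the basket separate at (142,125). The handle's yaw is 79.8° across and its centre is at (477.5,-356.6).

>>> jog_arm([
  [85,[-0.09,0.62,0.2],[0,0,-0.023]],
  [85,[-0.09,0.62,0.5],[0,0,-0.023]],
  [85,[-0.09,0.62,0.9],[0,0,-0.023]],
  [85,[-0.09,0.62,0.9],[0,0,-0.023]],
  [85,[-0.09,0.62,0.9],[0,0,-0.023]],
])

```text
clock: 9.0
position: [478.3, -357.4, 237.5]
ee_rot: [0.996, -0.089, 0.001, 0.001]
contact_force: [0.0, -0.2, 0.2]
gripper_width: 85.2
grasp_force: 0.0
```

```bash
python3 go.py "[477.5,-356.6,125]"
```

```text
t 9.0 pos [ 478.3 -357.4  237.5] axes [ -10.2 -100.2] tilt -0.99999 F [ 0.03 -0.24  0.24] w 85.2
shift [ -1.3  -0.8 112.5]
```

>>> jog_arm([
  [85,[-0.01,-0.01,0.4],[0,0,0]],
  [85,[-0.01,-0.01,0.7],[0,0,0]],
  [85,[-0.01,-0.01,0.95],[0,0,0]],
  [85,[-0.01,-0.01,1],[0,0,0]],
  [85,[-0.01,-0.01,1],[0,0,0]],
])

```text
clock: 9.62
position: [477.2, -356.6, 137.1]
ee_rot: [0.996, -0.09, 0.001, 0.001]
contact_force: [-0.5, -0.5, 0.5]
gripper_width: 85.0
grasp_force: 0.0
```

```bash
python3 go.py "[477.5,-356.6,125]";python3 go.py "[477.5,-356.6,125]"
```

```text
t 9.625 pos [ 477.2 -356.6  137.1] axes [ -10.3 -100.3] tilt -1.0 F [-0.5  -0.54  0.45] w 85.0
shift [ 0.2 -0.1 12.1]
t 9.625 pos [ 477.2 -356.6  137.1] axes [ -10.3 -100.3] tilt -1.0 F [-0.5  -0.54  0.45] w 85.0
shift [ 0.2 -0.1 12.1]
```

Down 12 mm more, then close.

>>> jog_arm([
  [85,[0,0,0.12],[0,0,0]],
  [60,[0,0,0.12],[0,0,0]],
  [40,[0,0,0.12],[0,0,0]],
  [20,[0,0,0.12],[0,0,0]],
  [5,[0,0,0.12],[0,0,0]],
  [5,[0,0,0.12],[0,0,0]],
  [5,[0,0,0.12],[0,0,0]],
  [5,[0,0,0.12],[0,0,0]],
  [5,[0,0,0.12],[0,0,0]],
])

```text
clock: 10.75
position: [476.3, -356.2, 123.6]
ee_rot: [0.996, -0.09, 0.0, 0.0]
contact_force: [1.1, 2.4, 2.4]
gripper_width: 13.1
grasp_force: 59.7
```

>>> jog_arm([
  [5,[0,0,-0.1],[0,0,0]],
  [5,[0,0,-0.25],[0,0,0]],
  [5,[0,0,-0.45],[0,0,0]],
  [5,[0,0,-0.7],[0,0,0]],
  [5,[0,0,-0.9],[0,0,0]],
  [5,[0,0,-1],[0,0,0]],
  [5,[0,0,-1],[0,0,0]],
  [5,[0,0,-1],[0,0,0]],
])

```text
clock: 11.75
position: [475.3, -355.8, 222.1]
ee_rot: [0.996, -0.09, -0.001, -0.001]
contact_force: [0.4, -0.1, -4.7]
gripper_width: 13.1
grasp_force: 58.8
```

```bash
python3 - <<'E'
from h import *
c=np.array([512.8,192.6]);a=np.radians(14.1);ex=np.array([np.cos(a),np.sin(a)]);ey=np.array([-ex[1],ex[0]])
print("saddle",c+3*ex-135.5*ey,"pre",c+3*ex-215*ey)
F=[]
for n in range(3):
    s=read_state(); F.append(s["contact_force"]); get_image("wrist")
print(np.round(F,2))
im,W,T=cloud("scene")
k=(np.hypot(W[...,0]-477,W[...,1]+355)<130)&(W[...,2]>230)&(W[...,2]<275)
p=W[k]; print(len(p)); 
k2=(np.hypot(W[...,0]-477,W[...,1]+355)<110)&(W[...,2]>80)&(W[...,2]<300); v,u=np.where(k2); print(u.min(),u.max(),v.min(),v.max())
u0,v0=int(u.mean())-55,int(v.mean())-45
cv2.imwrite("pics/g1.png",cv2.resize(im[max(0,v0):v0+90,max(0,u0):u0+110],None,fx=6,fy=6,interpolation=cv2.INTER_CUBIC)[...,::-1])
E
python3 go.py "[564.5,-16.5,238]"
```

```text
saddle [548.71945014  61.91318696] pre [568.08684358 -15.19163825]
[[ 0.44 -0.08 -4.74]
 [ 0.37 -0.78 -5.04]
 [-0.09  0.16 -4.26]]
153
204 246 81 134
t 11.95 pos [ 475.7 -356.1  222.5] axes [ -10.4 -100.4] tilt -1.0 F [-0.47  0.35 -3.94] w 13.3
shift [  26.2 -350.   -15.4]
```

View pics/g1.png

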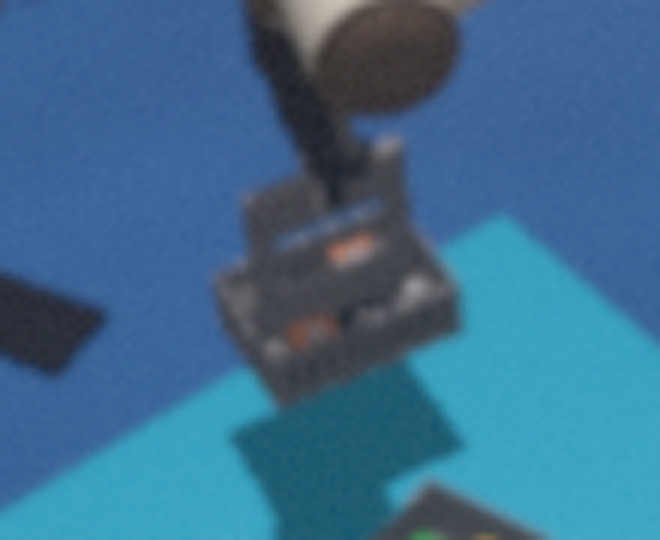

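The caddy is held level by the middle of its rim, at (330,280) in the crop. Its weight is about 4.5 N, so I expect the carriage to go down about 38 mm. Now I'll carry it to the front of the hook.

>>> jog_arm([
  [5,[0,-0.1,-0.08],[0,0,0]],
  [5,[0.02,-0.3,-0.16],[0,0,0]],
  [5,[0.05,-0.55,-0.16],[0,0,0]],
  [5,[0.08,-0.8,-0.16],[0,0,0]],
  [5,[0.1,-1,-0.16],[0,0,0]],
])

```text
clock: 12.58
position: [504.5, -257.7, 240.2]
ee_rot: [0.996, -0.09, 0.001, 0.0]
contact_force: [0.5, -1.2, -4.5]
gripper_width: 12.8
grasp_force: 58.9
```

>>> jog_arm([
  [5,[0.02,-0.25,0],[0,0,0]],
  [5,[0.05,-0.5,0],[0,0,0]],
  [5,[0.08,-0.75,0],[0,0,0]],
  [5,[0.1,-1,0],[0,0,0]],
])

```text
clock: 13.08
position: [532.0, -161.4, 239.9]
ee_rot: [0.996, -0.09, 0.0, -0.0]
contact_force: [0.2, -0.2, -4.5]
gripper_width: 13.6
grasp_force: 58.9
```

>>> jog_arm([
  [5,[0.02,-0.25,0],[0,0,-0.05]],
  [5,[0.05,-0.5,0],[0,0,-0.13]],
  [5,[0.08,-0.7,0],[0,0,-0.23]],
  [5,[0.1,-0.85,0],[0,0,-0.33]],
  [5,[0.1,-0.85,0],[0,0,-0.41]],
  [5,[0.1,-0.85,0],[0,0,-0.41]],
  [5,[0.1,-0.85,0],[0,0,-0.41]],
])

```text
clock: 13.95
position: [556.7, -81.0, 239.5]
ee_rot: [0.992, 0.123, 0.0, -0.0]
contact_force: [-0.2, -0.4, -4.9]
gripper_width: 13.2
grasp_force: 59.0
```

```bash
python3 go.py "[568.1,-15.2,238]"
```

```text
t 13.95 pos [556.7 -81.  239.5] axes [ 14.2 -75.8] tilt -1.0 F [-0.17 -0.37 -4.91] w 13.2
shift [ 27.2 -61.    1.6]
```

>>> jog_arm([
  [5,[0.1,-0.2,0],[0,0,0]],
  [5,[0.2,-0.4,0],[0,0,0]],
  [5,[0.27,-0.61,0],[0,0,0]],
  [5,[0.27,-0.61,0],[0,0,0]],
  [5,[0.27,-0.61,0],[0,0,0]],
])

```text
clock: 14.58
position: [567.8, -15.8, 239.4]
ee_rot: [0.992, 0.124, -0.0, 0.0]
contact_force: [0.5, 0.5, -4.9]
gripper_width: 13.2
grasp_force: 59.4
```

```bash
python3 go.py "[548.7,61.9,238]"
python3 - <<'E'
from h import *
c=np.array([512.8,192.6]);a=np.radians(14.1);ex=np.array([np.cos(a),np.sin(a)]);ey=np.array([-ex[1],ex[0]])
out=[]
for n,(u0,u1,v0,v1) in (("wrist",(0,512,0,384)),("scene",(215,335,120,225)),("side",(215,335,160,265))):
    im,W,T=cloud(n); L=np.dstack([(W[...,:2]-c)@ex,(W[...,:2]-c)@ey,W[...,2]])
    k=(abs(L[...,0])<75)&(L[...,1]<-195)&(L[...,1]>-235)&(L[...,2]>263)&(L[...,2]<280)
    q=L[k]; print(n,"handle top",len(q),q.mean(0).round(1) if len(q) else "",cv2.minAreaRect(q[:,:2].astype(np.float32)) if len(q)>5 else "")
    k=(abs(L[...,0])<15)&(L[...,1]<-60)&(L[...,1]>-165)&(L[...,2]>195)&(L[...,2]<222)
    q=L[k]; print("  arm",len(q),q.mean(0).round(1) if len(q) else "",q[:,1].min() if len(q) else "")
    x=im[v0:v1,u0:u1]; out.append(cv2.resize(x,(400,350 if n!="wrist" else 300),interpolation=cv2.INTER_CUBIC))
cv2.imwrite("pics/pre.png",np.hstack(out[1:])[...,::-1]); cv2.imwrite("pics/prew.png",out[0][...,::-1])
E
```

```text
t 14.575 pos [567.8 -15.8 239.4] axes [ 14.2 -75.8] tilt -1.0 F [ 0.53  0.53 -4.94] w 13.2
shift [  0.6 -80.    1.4]
wrist handle top 8518 [  19.1 -216.1  270.7] ((13.222084045410156, -216.18966674804688), (37.722930908203125, 99.1385498046875), 76.19425964355469)
  arm 2917 [   3.6 -107.7  208.7] -160.52851503197695
scene handle top 83 [  25.2 -211.6  269.6] ((14.975418090820312, -211.5584259033203), (97.86738586425781, 33.413822174072266), 12.982134819030762)
  arm 80 [   2.  -106.5  208.2] -158.07874932836984
side handle top 67 [ -32.9 -214.9  269.8] ((-30.302236557006836, -215.54200744628906), (56.37517547607422, 21.163597106933594), 9.994556427001953)
  arm 35 [  0.6 -77.2 208.9] -95.67835901637106
```

View pics/pre.png

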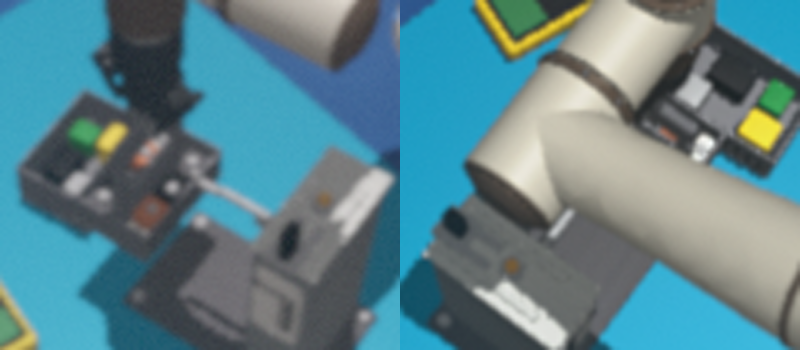

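The left crop shows the caddy in front of the hook tip at about (195,155), with nothing touching. The hole's edge is about 226 mm up and the tip about 215 mm, so there's clearance to go in.

>>> jog_arm([
  [5,[0,-0.1,0],[0,0,0]],
  [5,[0,-0.2,0],[0,0,0]],
  [5,[0,-0.3,0],[0,0,0]],
  [5,[0,-0.4,0],[0,0,0]],
  [5,[0,-0.5,0],[0,0,0]],
  [5,[0,-0.6,0],[0,0,0]],
  [5,[0,-0.7,0],[0,0,0]],
  [5,[0,-0.77,0],[0,0,0]],
  [5,[0,-0.8,0],[0,0,0]],
  [5,[0,-0.8,0],[0,0,0]],
])

```text
clock: 15.98
position: [548.2, 62.1, 239.3]
ee_rot: [0.992, 0.124, 0.0, 0.0]
contact_force: [0.4, -0.5, -4.7]
gripper_width: 13.1
grasp_force: 59.4
```

```bash
python3 go.py "[548.7,61.9,238]"
python3 - <<'E'
from h import *
c=np.array([512.8,192.6]);a=np.radians(14.1);ex=np.array([np.cos(a),np.sin(a)]);ey=np.array([-ex[1],ex[0]])
F=[]
for n in("wrist","scene"):
    F.append(read_state()["contact_force"])
    im,W,T=cloud(n); L=np.dstack([(W[...,:2]-c)@ex,(W[...,:2]-c)@ey,W[...,2]])
    for t,k in (("handle",(abs(L[...,0])<75)&(abs(L[...,1]+135)<20)&(L[...,2]>263)&(L[...,2]<274)&(im.sum(2)<300)),("arm",(abs(L[...,0])<15)&(L[...,1]<-60)&(L[...,1]>-170)&(L[...,2]>197)&(L[...,2]<222)),("rod",(abs(L[...,0])<15)&(abs(L[...,1])<15)&(L[...,2]>280))):
        q=L[k]; print(n,t,len(q),np.median(q,0).round(1) if len(q) else "",q.min(0).round(1) if len(q) else "",q.max(0).round(1) if len(q) else "")
print(np.round(F,1))
E
```

```text
t 15.975 pos [548.2  62.1 239.3] axes [ 14.3 -75.7] tilt -1.0 F [ 0.44 -0.48 -4.7 ] w 13.1
shift [0.4 0.4 1.3]
wrist handle 6556 [  26.6 -135.6  270.5] [ -35.9 -154.9  263. ] [  64.  -115.6  274. ]
wrist arm 2392 [  4.3 -97.3 210.8] [  -2.8 -160.3  197. ] [  7.5 -60.  217.2]
wrist rod 0   
scene handle 72 [  25.5 -132.2  268.3] [  -6.  -150.   263.2] [  64.4 -116.7  273.8]
scene arm 63 [  2.5 -94.4 208.8] [  -5.5 -137.8  197.2] [  8.  -60.1 214.4]
scene rod 176 [  3.3   2.2 570.2] [-14.8 -14.5 281.6] [ 14.9  14.9 581.4]
[[ 0.4 -0.5 -4.7]
 [ 0.8 -0.2 -5. ]]
```

The hook is through the hole with no contact. Now I'll lower slowly while watching the force.

>>> jog_arm([
  [5,[0,0,0.03],[0,0,0]],
  [5,[0,0,0.06],[0,0,0]],
  [5,[0,0,0.09],[0,0,0]],
  [5,[0,0,0.12],[0,0,0]],
  [5,[0,0,0.14],[0,0,0]],
  [5,[0,0,0.16],[0,0,0]],
  [5,[0,0,0.18],[0,0,0]],
  [5,[0,0,0.2],[0,0,0]],
  [5,[0,0,0.22],[0,0,0]],
  [5,[0,0,0.24],[0,0,0]],
])

```text
clock: 17.32
position: [548.3, 62.0, 215.3]
ee_rot: [0.992, 0.124, 0.0, 0.0]
contact_force: [-0.3, 0.1, -3.7]
gripper_width: 12.9
grasp_force: 59.4
```

>>> jog_arm([
  [5,[0,0,0.02],[0,0,0]],
  [5,[0,0,0.04],[0,0,0]],
  [5,[0,0,0.06],[0,0,0]],
  [5,[0,0,0.08],[0,0,0]],
  [5,[0,0,0.1],[0,0,0]],
  [5,[0,0,0.12],[0,0,0]],
  [5,[0,0,0.14],[0,0,0]],
  [5,[0,0,0.14],[0,0,0]],
])

```text
clock: 18.32
position: [548.3, 62.1, 201.2]
ee_rot: [0.992, 0.124, 0.0, 0.0]
contact_force: [-0.4, 0.1, -3.0]
gripper_width: 13.0
grasp_force: 59.6
```

>>> jog_arm([
  [5,[0,0,0.02],[0,0,0]],
  [5,[0,0,0.04],[0,0,0]],
  [5,[0,0,0.06],[0,0,0]],
  [5,[0,0,0.08],[0,0,0]],
  [5,[0,0,0.1],[0,0,0]],
  [5,[0,0,0.12],[0,0,0]],
  [5,[0,0,0.14],[0,0,0]],
  [5,[0,0,0.15],[0,0,0]],
  [5,[0,0,0.15],[0,0,0]],
])

```text
clock: 19.45
position: [548.3, 62.1, 186.4]
ee_rot: [0.992, 0.124, 0.0, 0.0]
contact_force: [-0.5, 0.2, -0.5]
gripper_width: 12.8
grasp_force: 59.8
```

```bash
cat > f.py <<'E'
from h import *
F=[];
for n in range(14): F.append(np.r_[read_state()["contact_force"],read_state()["wrist_torque"]]); get_image("side")
print(np.mean(F,0).round(2),np.std(F,0).round(2)/3.6,read_state()["position"],read_state()["clock"])
E
python3 f.py
```

```text
[-0.65 -0.07 -0.87  0.01  0.21 -0.02] [0.15       0.15       0.10277778 0.00833333 0.01111111 0.00833333] [548.29500083  62.0710145  186.34792916] 20.15
```

>>> jog_arm([
  [5,[0,0,0.02],[0,0,0]],
  [5,[0,0,0.04],[0,0,0]],
  [5,[0,0,0.06],[0,0,0]],
  [5,[0,0,0.08],[0,0,0]],
  [5,[0,0,0.08],[0,0,0]],
  [5,[0,0,0.08],[0,0,0]],
])

```text
clock: 20.9
position: [548.3, 62.0, 178.4]
ee_rot: [0.992, 0.124, 0.0, 0.0]
contact_force: [-0.3, -0.1, 0.4]
gripper_width: 13.3
grasp_force: 59.9
```

```bash
python3 f.py; python3 go.py "[0,0,0]"
python3 - <<'E'
from h import *
c=np.array([512.8,192.6]);a=np.radians(14.1);ex=np.array([np.cos(a),np.sin(a)]);ey=np.array([-ex[1],ex[0]])
im,W,T=cloud("wrist"); L=np.dstack([(W[...,:2]-c)@ex,(W[...,:2]-c)@ey,W[...,2]])
q=L[(abs(L[...,0])<15)&(L[...,1]<-60)&(L[...,1]>-95)&(L[...,2]>140)&(L[...,2]<222)]; print("arm",len(q),np.median(q,0).round(1),np.percentile(q[:,2],80))
E
```

```text
[-0.56 -0.12  0.09 -0.03  0.16  0.01] [0.13611111 0.12777778 0.11666667 0.00833333 0.01111111 0.00833333] [548.29208623  62.04781286 178.32602976] 21.6
t 21.6 pos [548.3  62.  178.3] axes [ 14.2 -75.8] tilt -1.0 F [-0.6  -0.64  0.12] w 13.0
shift [-546.7  -74.7  178.3]
arm 1592 [  5.1 -74.3 170.1] 171.48487990629036
```

Force is balanced at 0.09 N, and the carriage is about 40 mm down. I'll release gently now.

>>> jog_arm([
  [14,[0,0,0],[0,0,0]],
  [16,[0,0,0],[0,0,0]],
  [19,[0,0,0],[0,0,0]],
  [24,[0,0,0],[0,0,0]],
  [32,[0,0,0],[0,0,0]],
  [45,[0,0,0],[0,0,0]],
  [65,[0,0,0],[0,0,0]],
  [85,[0,0,0],[0,0,0]],
  [85,[0,0,0],[0,0,0]],
  [85,[0,0,0],[0,0,0]],
])

```text
clock: 22.9
position: [548.2, 62.0, 178.3]
ee_rot: [0.992, 0.124, 0.0, -0.0]
contact_force: [0.1, -0.6, -0.4]
gripper_width: 85.1
grasp_force: 0.0
```

>>> jog_arm([
  [85,[0,0,-0.1],[0,0,0]],
  [85,[0,0,-0.3],[0,0,0]],
  [85,[0,0,-0.6],[0,0,0]],
  [85,[0,0,-1],[0,0,0]],
  [85,[0,0,-1],[0,0,0]],
  [85,[0,0,-1],[0,0,0]],
])

```text
clock: 23.65
position: [547.9, 62.0, 278.4]
ee_rot: [0.992, 0.124, -0.0, -0.0]
contact_force: [0.7, 0.3, 0.8]
gripper_width: 84.8
grasp_force: 0.0
```

```bash
cat > v.py <<'E'
from h import *
c=np.array([512.8,192.6]);a=np.radians(14.1);ex=np.array([np.cos(a),np.sin(a)]);ey=np.array([-ex[1],ex[0]])
for i in range(6):
    im,W,T=cloud("wrist"); L=np.dstack([(W[...,:2]-c)@ex,(W[...,:2]-c)@ey,W[...,2]])
    q=L[(abs(L[...,0])<15)&(L[...,1]<-60)&(L[...,1]>-95)&(L[...,2]>140)&(L[...,2]<222)]
    h=L[(abs(L[...,0])<75)&(abs(L[...,1]+135)<25)&(L[...,2]>200)&(L[...,2]<235)]
    s=np.polyfit(h[:,0],h[:,2],1)
    print(round(read_state()["clock"],2),"arm",np.percentile(q[:,2],80).round(1),"handle",len(h),np.median(h,0).round(1),h[:,0].min().round(),h[:,0].max().round(),"slope",s[0].round(3))
    for _ in range(3): get_image("side")
cv2.imwrite("pics/end_w.png",im[...,::-1]); cv2.imwrite("pics/end_s.png",cv2.resize(get_image("scene")["img"][110:245,190:370],None,fx=4,fy=4,interpolation=cv2.INTER_CUBIC)[...,::-1])
E
python3 v.py
```

```text
23.7 arm 172.5 handle 2970 [  12.2 -135.9  210.1] -55.0 65.0 slope -0.022
23.9 arm 172.4 handle 3001 [  12.4 -135.8  210.2] -55.0 65.0 slope -0.022
24.1 arm 172.6 handle 2969 [  12.3 -135.7  210.2] -55.0 65.0 slope -0.023
24.3 arm 172.5 handle 2965 [  12.4 -135.7  210.2] -55.0 65.0 slope -0.022
24.5 arm 172.6 handle 2963 [  12.3 -135.7  210.2] -55.0 65.0 slope -0.022
24.7 arm 172.5 handle 2961 [  12.4 -135.7  210.1] -55.0 65.0 slope -0.022
```

View pics/end_s.png

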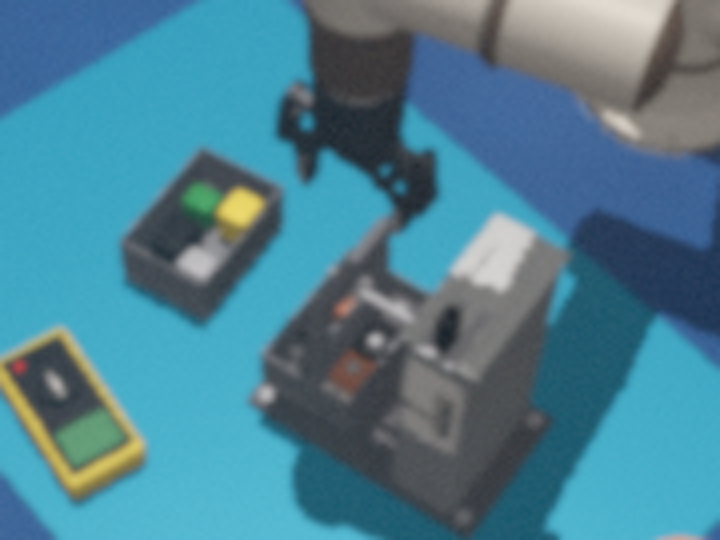

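The final picture shows the caddy hanging level on the hook at about (340,320), still and clear of the gripper. The basket and multimeter are where they were. The carriage is steady at about 39 mm down, so I'm handing the job in.

```bash
python3 -c "
from bench import *
print(job_done())"
```

```text
the job is handed in; nothing more can be done
None
```

I handed the job in with the transit lock fully back and the caddy hanging level and still on the hook. The carriage is steady at about 39 mm down, the robot is clear, and the run took about 25 s of the 61 s limit; the hand-in returned no verdict.

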